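Clamp a post with a push-fit U-bolt

TASK

Take the U-bolt out of its parking block, pass it down over the post in the clamp stand so that both legs straddle the post and enter the two holes of the dark cross bracket under it, then press on the U-bolt until it has pushed the post fully down onto its seat, and let go. Feel for the holes gently, as the bracket may sit off the middle of the stand, and never press on the stand with more than about 30 N. Leave the small bottle, the can and the little box nearby where they are.

Things in the scene. Friction and masses are not known exactly. Their poses are not given: they have to be found in the camera images.
- u_bolt: Steel U-bolt with a black moulded grip on its crown, legs down. Two alike round legs 8 mm thick, centred at x = -25 and +25 mm, 60 mm long, tips tapered over the last 2.5 mm to 6.6 mm. Flat crown underside 60 mm above the tips. About 150 g. Origin midway between the leg tips, z up the legs. Starts standing in the parking block, tips 6 mm above the counter, 42 mm deep in its holes.
- u_bolt_grip (a point): Centre of the U-bolt's grip block, 77 mm above its leg tips, axes as the U-bolt's. The block is 40 mm (x) by 14 mm (y) by 34 mm high (60 to 94 mm above the tips): grasp it across the 14 mm, along y. When the U-bolt is home the post lies right under the block, so keep fingertips above its underside.
- park_block: Fixed grey parking block, 90 (x) by 44 (y) by 48 mm high on a 110 by 56 by 6 mm foot, with two blind holes of 11 mm at x = -25 and +25 mm, 42 mm deep. Origin at the centre of its underside, z up.
- stand: Fixed aluminium post clamp stand: base plate 116 (x) by 190 (y) by 12 mm; origin at the centre of its underside, z up. The post lies along y over x = 0, in the slots of two cheeks (62 mm wide in x, 14 mm thick) at y = -80 and +80 mm that rise to 82 mm. A dark cross bracket stands under the post (see stand_middle).
- stand_middle (a point): Point of the stand at x = y = 0, 52 mm up, level with the flat top of the dark steel bracket (84 mm in x, 64 in y). Its two vertical through holes, 11 mm wide, chamfered 1 mm, are at x = -25 and +25 mm exactly, but the bracket is bolted tight at an unmeasured place along y: both holes lie at one same y anywhere from -16 to +16 mm. It does not yield to 45 N.
- post (a joint): Steel post, 25 mm thick, 220 long, level, held by rubber in the slots: slides down only when pushed with about 9 N and stays where left (no spring). Value in m: 0 is up (its top 90.5 mm above the stand's underside), 0.006 is fully down on its seat (top 84.5 mm); starts at 0 to 0.0015. With post down and crown on it the leg tips are 24.5 mm above the stand's underside.
- post_top (a point): Point on the top line of the post at the middle of its length (moves with the post; z up, y along the post).
- dropper_bottle: Bystander: small amber bottle with a black cap, 33 mm across, 78 mm high; origin at the centre of its underside.
- cover_glass_box: Bystander: little white box, 31 by 31 by 18 mm; origin at the centre of its underside.
- objective_can: Bystander: black round can, 41 mm across, 66 mm high; origin at the centre of its underside.
Mind the look-alikes: they are no part of the job. Several things have the shape of the u_bolt; the one meant has the colours described above.

How it is judged (in metres and radians):
On the way, in this order (a step that is already met when the one before it is completed fails the run):
1. both legs of the U-bolt have passed the post, one each side, and stand at least 6 mm deep in the bracket's two holes, with the post still up (less than 3.5 mm down) (x of u_bolt in the frame of stand between -0.004 and 0.004 m and y of u_bolt in the frame of stand between -0.0185 and 0.0185 m and angle between the x axis of u_bolt and the x axis of stand, either way round below 0.15 rad and angle between u_bolt's own z axis and vertical below 0.12 rad and z of u_bolt in the frame of stand below 0.046 m and value of joint post below 0.0035 m), for 0.1 s.
2. the U-bolt's crown has pressed the post down onto its seat (5 mm or more of its 6 mm) (x of u_bolt in the frame of stand between -0.004 and 0.004 m and y of u_bolt in the frame of stand between -0.0185 and 0.0185 m and angle between the x axis of u_bolt and the x axis of stand, either way round below 0.15 rad and angle between u_bolt's own z axis and vertical below 0.12 rad and z of u_bolt in the frame of stand between 0.022 and 0.027 m and value of joint post above 0.005 m), for 0.2 s.
At the end, for the whole second after the job is handed in: The post is at least 5 mm down of its 6 mm; the U-bolt stands upright (within 0.12 rad) with its legs in both bracket holes, one each side of the post, square to the stand within 0.15 rad, its crown resting on the post (leg tips 22 to 27 mm above the stand's underside), released and at rest (all of step 2 and linear speed of u_bolt below 0.01 m/s and contact force between the fingers and u_bolt below 0.1 N); the robot touches nothing.
It fails at once if the U-bolt is pressed on the stand, its bracket or its post with more than 45 N (contact force between u_bolt and stand above 45 N).
It fails at once if the robot pushes on the stand, its bracket or its post with its own fingers or arm with more than 45 N (contact force between any of the fingers, the arm and stand above 45 N).
It fails at once if the small bottle is moved more than 20 mm (distance of dropper_bottle from where it was at the start of the episode above 0.02 m).
It fails at once if the little box is moved more than 20 mm (distance of cover_glass_box from where it was at the start of the episode above 0.02 m).
It fails at once if the black can is moved more than 20 mm (distance of objective_can from where it was at the start of the episode above 0.02 m).
It also fails if it takes over 72 s, if anything falls off the work surface, if the arm or the gripper's body presses on something with over 40 N, if the wrist force passes 120 N, or if a joint passes its speed limit or range.

ROBOT

A 6-joint arm with a two-finger parallel gripper is mounted at the origin on a cart in front of the work surface, level with it; the furniture and walls round the work are solid. World frame = base frame: x ahead of the robot, y to its left, z up, the work surface at z = 0. Lengths are in mm, angles in rad, forces in N, time in s.
With the tool pointing down it reaches from about 350 to 875 mm from the base axis. Payload 4.2 kg.
Tool frame: the origin (TCP) lies midway between the tips of the shut fingers; the grasp point (between the pads) lies 19 mm behind it; z points along the fingers, y is the line along which they close (so a half turn about z gives the same grasp; the last joint's range is limited). The gripper opens to 85 mm and grips with 20 to 120 N. Pads are 22 mm wide; open, the fingers measure 114 mm over their backs; the gripper's body (76 mm by 85 mm) begins 54 mm behind the grasp point. The pads swing forward as they close: fully open they stand 13 mm farther back than shut.
Start: joints at [-0.967, 0.385, 0.008, 0, -1.194, -0.259], TCP at [211.27, -588.187, 231.312] pointing down, gripper open.
Joint ranges: [-3.14, 3.14], [-1.21, 2.06], [-1.07, 1.41], [-3.16, 2.05], [-2.99, -0.16], [-3.1, 3.1]. Speed limits (rad/s): [2.79, 2.79, 3.14, 3.14, 3.14, 3.14].

INTERFACE

Orientations are given as a unit quaternion [x, y, z, w].
In Python, from bench import read_state, get_image, job_done gives the robot as it stands.
- The arm moves only by the shell command python3 -m jog 'ROWS'. ROWS is JSON, a list of rows, each a list of 3 entries, a list of its own where there are three numbers: the shift along the world's x, y, z scaled (see below), then the turn, a rotation vector about the world's x, y, z scaled (see below), then the gripper's target within -1 to 1 (shut at 1, half-way at 0, fully open at -1). In form: [[[x, y, z], [wx, wy, wz], claw], ...]. A call has 1 to 20 rows; each row is the pose to reach, as a shift and turn from the pose commanded when the call began; what a row does not reach only later rows make up. The controller multiplies each number of a shift by 10 cm and each number of a turn by 120 degrees. A row lasts 1/10 s, in which the tool goes at most 50 mm and 8.59 degrees, less where a joint would pass 70% of its speed; a pose out of reach is approached as far as the arm can. A call with a number of a shift or a turn outside -1 to 1 is refused whole. A call with a gripper value outside its range is refused whole. The fingers move at their own pace and stop on an object; the grip force is fixed at half the most. Time passes only in rows, so rows that repeat a pose let the fingers close. It gives the time, the measured TCP pose, the force, the opening and the grip force at its end, in the units of the state.
- read_state(): the state, without advancing time (a new reading comes with each control period).
- get_image(name): name is "side" or "top" or "wrist"; returns a dict with "frame" (420x560x3 uint8, red, green, blue), "range_z" (420x560 float32, mm along the optical axis (not along the pixel's ray), 0 where there is no reading), "fx", "fy", "cx", "cy" (pixels), "R" (3x3) and "t" (3): a world point X has camera coordinates R X + t. Camera axes: x right, y down, z forward; pixel columns grow to the right and rows downward; lengths in mm; the calibration is good to about 2 mm. A picture is of the moment at which its call begins.
- job_done(): hands the job in; it is judged then, once.
The state is a dict: "clock": time; "joints": joint angles; "joint_vel": joint speeds; "joint_efforts": joint torques, N m; "position": TCP position; "ee_rot": TCP orientation; "contact_force": force on the tool from outside, world axes, zero at the start; "wrist_torque": the same for the moment, N m; "gripper_width": finger opening in mm; "grasp_force": force on a finger pad.
Only numpy, scipy, OpenCV 4.12 (cv2) and the standard library are available. Lean on these libraries where they do the work, as an engineer would, in place of code of your own. Each camera call takes 0.05 s, during which the arm holds its last target. There are 200 camera calls.

## Working session

There is one attempt and no reset: what is moved stays moved. The work goes in short steps, Python scripts to look and compute and a shell command to move; the robot and the scene stay as the last step left them, time stands still between calls to the robot, and variables do not carry over. Pictures are saved under pics/ and viewed, at most 10 in all, crops included, and the job is handed in when it is done.

```bash
mkdir -p pics; cat > h.py <<'E'
import numpy as np,cv2
from bench import read_state,get_image
def snap(n,f):
    im=get_image(n); np.savez(''+f+'.npz',**im)
    cv2.imwrite('pics/'+f+'.png',im['frame'][:,:,::-1]); return im
def world(im):
    z=im['range_z']; v,u=np.mgrid[:z.shape[0],:z.shape[1]]
    p=np.stack([(u-im['cx'])/im['fx']*z,(v-im['cy'])/im['fy']*z,z],-1)-im['t']
    w=p@im['R']; w[z==0]=np.nan; return w
E
python3 - <<'E'
from h import *
import numpy as np
a=snap('top','top1');b=snap('side','side1')
cv2.imwrite('pics/both.png',cv2.resize(np.vstack([a['frame'],b['frame']])[:,:,::-1],(400,600)))
print(read_state())
for i in(a,b):print(i['R'].round(2),i['t'],i['fx'])
E
```

```text
{'clock': 0.1, 'joints': array([-9.67388443e-01,  3.85493082e-01,  6.74967664e-03, -4.04570340e-04,
       -1.19397259e+00, -2.58594265e-01]), 'joint_vel': array([ 0.00029915, -0.00230883,  0.00405241,  0.00336708, -0.00054897,
        0.00070329]), 'joint_efforts': array([ 2.71288891e-04, -3.93320739e+01,  1.88929600e+01,  4.19783413e+00,
       -2.52548227e-03,  2.10979778e-06]), 'position': array([ 211.09565403, -587.72485616,  230.32235382]), 'ee_rot': array([-1.71480380e-01,  9.85187050e-01,  9.50605062e-04, -2.30173172e-04]), 'contact_force': array([-0.58907763, -0.07418542,  0.38019222]), 'wrist_torque': array([ 0.00496513, -0.04723563,  0.02043132]), 'grasp_force': 0.0, 'gripper_width': 85.51187908652095}
[[-0.01 -1.   -0.02]
 [-0.99  0.01 -0.11]
 [ 0.11  0.02 -0.99]] [ 84.54435888 553.69322103 890.19659822] 424.99621226709684
[[ 0.99 -0.17 -0.01]
 [-0.07 -0.37 -0.93]
 [ 0.15  0.91 -0.38]] [-541.61982674  140.42978184  926.04818257] 471.5396578299263
```

View pics/top1.png

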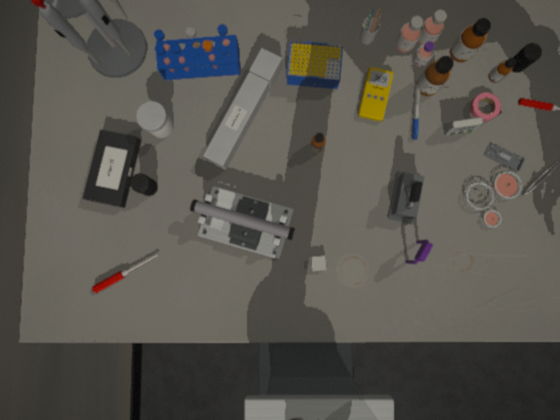

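View pics/side1.png

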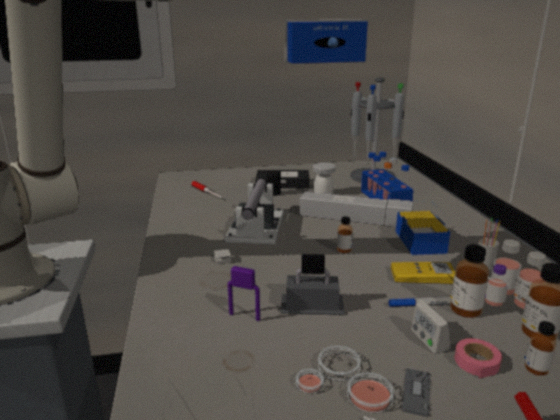

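The top view shows the stand around (245,222), with its post running from (195,206) to (291,234). The parking block with the black grip is at (407,197), and the purple decoy is at (420,252). The bottle is at (318,142), the box at (318,263) and the can at (145,185).

```bash
python3 - <<'E'
from h import *
a=dict(np.load('top1.npz')); b=dict(np.load('side1.npz'))
def rect(m,n):
    p=m[:,:2].astype(np.float32); print(n,len(p),'z med',np.median(m[:,2]).round(1),'rect',[np.round(q,2) for q in cv2.minAreaRect(p)])
for im,nm,boxes in((a,'top',dict(stand=(185,180,300,262),park=(385,165,430,220))),(b,'side',dict(stand=(220,170,295,245),park=(278,245,348,315)))):
    W=world(im)
    for k,(u0,v0,u1,v1) in boxes.items():
        w=W[v0:v1,u0:u1].reshape(-1,3); w=w[~np.isnan(w[:,0])]
        for lo,hi in([(84,100),(7,17),(47,57)] if k=='stand' else [(80,110),(42,54),(3,10)]):
            s=w[(w[:,2]>lo)&(w[:,2]<hi)]
            if len(s)>4: rect(s,(nm,k,lo))
            if k=='stand' and lo==84:
                c=s.mean(0); d=np.linalg.svd(s-c)[2][0]; print(' axis',d,'mean',c, 'ends',((s-c)@d).min(),((s-c)@d).max())
t=cv2.resize(a['frame'][150:275,180:440,::-1],None,fx=3,fy=3,interpolation=2)
cv2.imwrite('pics/crop1.png',cv2.convertScaleAbs(t,alpha=1.8))
E
```

```text
('top', 'stand', 84) 1004 z med 87.6 rect [array([518.36, 159.01]), array([219.5 ,  40.32]), np.float64(74.22)]
 axis [-2.82103925e-01 -9.59383844e-01 -1.22126943e-04] mean [526.03765452 156.19502213  87.49559898] ends -110.35704335064278 109.17952132465327
('top', 'stand', 7) 2162 z med 11.3 rect [array([526.46, 156.86]), array([189.77, 115.88]), np.float64(73.63)]
('top', 'stand', 47) 806 z med 51.3 rect [array([524.79, 150.43]), array([160.66,  83.97]), np.float64(73.8)]
('top', 'park', 80) 182 z med 97.7 rect [array([ 579.72, -197.35]), array([15.05, 40.06]), np.float64(78.38)]
('top', 'park', 42) 645 z med 46.7 rect [array([ 579.77, -197.93]), array([45.59, 90.65]), np.float64(76.8)]
('top', 'park', 3) 201 z med 5.2 rect [array([ 589.59, -200.89]), array([118.55,  91.82]), np.float64(2.58)]
('side', 'stand', 84) 291 z med 87.9 rect [array([526.35, 154.91]), array([224.37,  20.58]), np.float64(73.49)]
 axis [-2.83949548e-01 -9.58839173e-01 -3.06404729e-04] mean [523.90667442 142.10443178  87.5835977 ] ends -125.15326987818055 99.21755865014752
('side', 'stand', 7) 693 z med 11.7 rect [array([522.7 , 256.04]), array([386.27, 192.73]), np.float64(71.35)]
('side', 'stand', 47) 372 z med 51.5 rect [array([546.53, 223.68]), array([323.83,  83.96]), np.float64(73.56)]
('side', 'park', 80) 320 z med 92.7 rect [array([ 579.2 , -199.85]), array([15.65, 39.62]), np.float64(72.93)]
('side', 'park', 42) 810 z med 47.5 rect [array([ 579.61, -198.55]), array([50.08, 89.93]), np.float64(78.02)]
('side', 'park', 3) 490 z med 5.7 rect [array([ 609.98, -110.86]), array([255.  , 112.74]), np.float64(70.57)]
```

View pics/crop1.png

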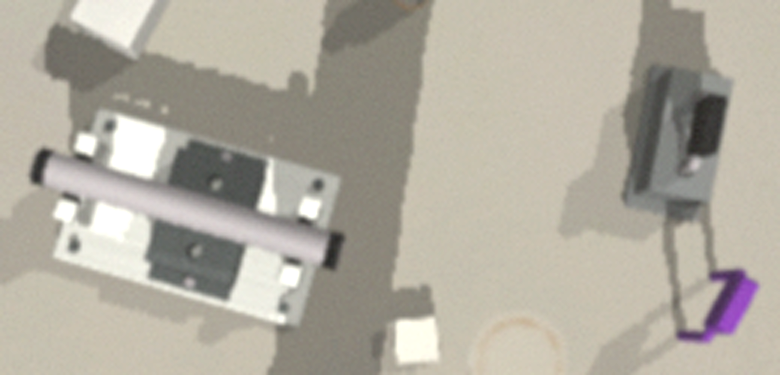

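```bash
python3 -m jog '[[[0.25,0.26,0],[0,0,-0.07],-1],[[0.5,0.52,0],[0,0,-0.14],-1],[[0.75,0.78,0],[0,0,-0.21],-1],[[1,1,0],[0,0,-0.275],-1],[[1,1,0],[0,0,-0.275],-1]]'
python3 -m jog '[[[0.35,0.35,0],[0,0,0],-1],[[0.7,0.7,0],[0,0,0],-1],[[1,1,0],[0,0,0],-1],[[1,1,0],[0,0,0],-1]]'
python3 -m jog '[[[0.35,0.35,0],[0,0,0],-1],[[0.7,0.7,0],[0,0,0],-1],[[1,1,0],[0,0,0],-1],[[1,1,0],[0,0,0],-1]]'
python3 -m jog '[[[0.35,0.4,-0.15],[0,0,0],-1],[[0.6,0.8,-0.3],[0,0,0],-1],[[0.68,0.9,-0.3],[0,0,0],-1],[[0.68,0.9,-0.3],[0,0,0],-1],[[0.68,0.9,-0.3],[0,0,0],-1]]'
python3 - <<'E'
from h import *
from scipy.spatial.transform import Rotation as R
w=snap('wrist','w1'); s=read_state(); print(s['position'],R.from_quat(s['ee_rot']).as_matrix().round(3),s['joints'])
W=world(w); 
for lo,hi in((85,110),(42,54)):
    m=(W[...,2]>lo)&(W[...,2]<hi)&(np.hypot(W[...,0]-580,W[...,1]+198)<70)
    n,l,st,_=cv2.connectedComponentsWithStats(m.astype(np.uint8)); k=1+st[1:,4].argmax() if n>1 else 0
    p=W[l==k]; print(len(p),np.median(p[:,2]),cv2.minAreaRect(p[:,:2].astype(np.float32)))
# holes in top image
a=dict(np.load('top1.npz'))
for u,v in((251.7,211),(245,233.3)):
    r=a['R'].T@np.array([(u-a['cx'])/a['fx'],(v-a['cy'])/a['fy'],1]); c=-a['R'].T@a['t']; X=c+r*(52-c[2])/r[2]
    d=X[:2]-[526.2,156.5]; print('hole',X,'stand xy',d@[.959,-.283],d@[.283,.959])
E
```

```text
clock: 0.6
position: [313.4, -485.9, 231.1]
ee_rot: [0.114, 0.993, 0.0, -0.0]
contact_force: [-1.4, -1.0, -0.6]
gripper_width: 85.7
grasp_force: 0.0
clock: 1.0
position: [413.8, -385.7, 231.0]
ee_rot: [0.112, 0.994, 0.0, 0.0]
contact_force: [-1.3, -0.5, 0.2]
gripper_width: 85.3
grasp_force: 0.0
clock: 1.4
position: [513.8, -286.0, 230.6]
ee_rot: [0.113, 0.994, 0.0, -0.0]
contact_force: [-0.3, -0.5, 0.1]
gripper_width: 85.1
grasp_force: 0.0
clock: 1.9
position: [578.8, -199.1, 201.3]
ee_rot: [0.115, 0.993, -0.0, -0.0]
contact_force: [-0.1, -0.1, -0.2]
gripper_width: 85.5
grasp_force: 0.0
[ 578.6677216  -199.51919969  201.61299225] [[-0.973  0.23  -0.   ]
 [ 0.23   0.973 -0.   ]
 [-0.    -0.    -1.   ]] [-6.77586690e-02  3.84288752e-01 -6.98267800e-02  3.05029357e-04
 -1.11669416e+00 -1.73531467e+00]
982 99.10347794430832 ((581.7330322265625, -198.7128448486328), (13.623043060302734, 38.91437911987305), 76.77474212646484)
3697 47.50105820395972 ((582.4417724609375, -198.756103515625), (44.18111038208008, 89.94635772705078), 76.92044067382812)
hole [546.42076569 139.1349167   52.        ] stand xy 24.306032868150197 -10.930638194084858
hole [499.25961816 153.20948598  52.        ] stand xy -24.90461071989908 -10.77973101143402
```

View pics/w1.png

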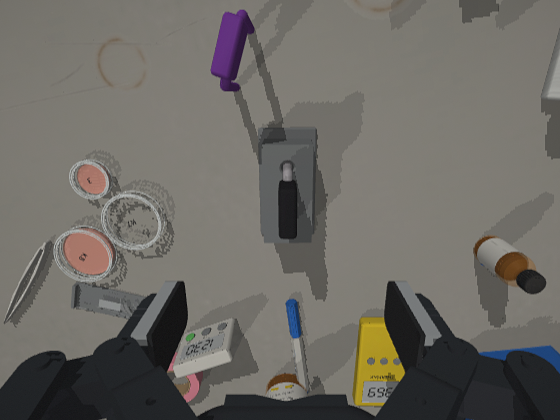

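The wrist view has the black grip centred at about (288,208) over its block, with the fingers open along the block's short side. It's aligned, so I'm going down to grasp.

```bash
python3 -m jog '[[[0.02,0,-0.35],[0,0,0],-1],[[0.02,0,-0.7],[0,0,0],-1],[[0.02,0,-0.95],[0,0,0],-1],[[0.02,0,-1],[0,0,0],-1],[[0.02,0,-1],[0,0,0],-1]]'
python3 -m jog '[[[0,0,-0.2],[0,0,0],-1],[[0,0,-0.31],[0,0,0],-1],[[0,0,-0.31],[0,0,0],-1],[[0,0,-0.31],[0,0,0],0.3],[[0,0,-0.31],[0,0,0],1],[[0,0,-0.31],[0,0,0],1],[[0,0,-0.31],[0,0,0],1],[[0,0,-0.31],[0,0,0],1],[[0,0,-0.31],[0,0,0],1],[[0,0,-0.31],[0,0,0],1],[[0,0,-0.31],[0,0,0],1],[[0,0,-0.31],[0,0,0],1]]'
```

```text
clock: 2.45
position: [580.7, -199.5, 101.4]
ee_rot: [0.116, 0.993, -0.0, -0.0]
contact_force: [-0.3, -0.0, 0.2]
gripper_width: 85.4
grasp_force: 0.0
clock: 3.65
position: [581.6, -198.3, 70.8]
ee_rot: [0.115, 0.993, -0.0, 0.0]
contact_force: [-1.1, -0.1, 3.7]
gripper_width: 12.8
grasp_force: 59.7
```

```bash
python3 -m jog '[[[0,0,0.1],[0,0,0],1],[[0,0,0.25],[0,0,0],1],[[0,0,0.4],[0,0,0],1],[[0,0,0.6],[0,0,0],1],[[0,0,0.8],[0,0,0],1],[[0,0,1],[0,0,0],1],[[0,0,1],[0,0,0],1],[[0,0,1],[0,0,0],1]]'
python3 -m jog '[[[-0.05,0.2,0.1],[0,0,0],1],[[-0.1,0.5,0.2],[0,0,0],1],[[-0.15,0.8,0.3],[0,0,-0.027],1],[[-0.15,1,0.3],[0,0,-0.027],1],[[-0.15,1,0.3],[0,0,-0.027],1]]'
python3 - <<'E'
from h import *
w=snap('side','s2')
cv2.imwrite('pics/s2c.png',cv2.convertScaleAbs(cv2.resize(w['frame'][60:360,160:460,::-1],None,fx=2,fy=2),alpha=1.4))
print(read_state()['position'])
E
```

```text
clock: 4.45
position: [580.7, -197.9, 169.7]
ee_rot: [0.116, 0.993, 0.0, -0.0]
contact_force: [-1.1, 0.4, -2.0]
gripper_width: 12.8
grasp_force: 59.2
clock: 4.95
position: [565.4, -96.0, 198.9]
ee_rot: [0.142, 0.99, 0.0, -0.001]
contact_force: [-0.3, -0.7, -1.8]
gripper_width: 12.8
grasp_force: 59.1
[565.37815705 -97.1175395  198.78389847]
```

View pics/s2c.png

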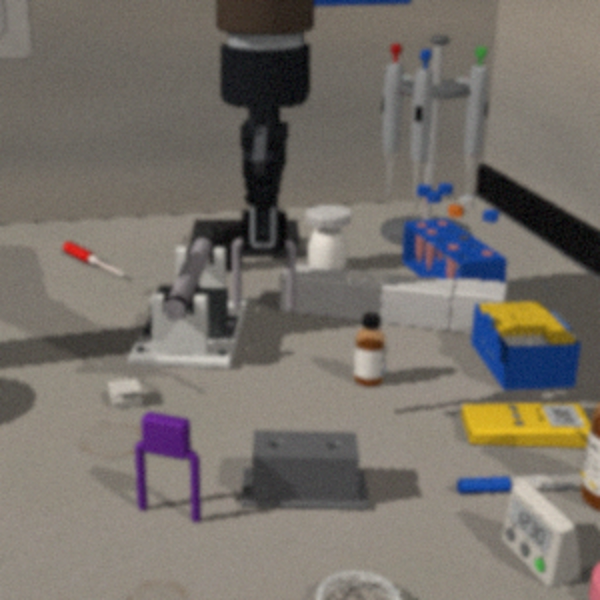

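```bash
python3 -m jog '[[[-0.07,0.4,0],[0,0,0],1],[[-0.14,0.8,0],[0,0,0],1],[[-0.2,1,0],[0,0,0],1],[[-0.2,1,0],[0,0,0],1]]'
python3 -m jog '[[[-0.07,0.4,0],[0,0,0],1],[[-0.14,0.8,0],[0,0,0],1],[[-0.2,1,0],[0,0,0],1],[[-0.2,1,0],[0,0,0],1]]'
python3 -m jog '[[[-0.01,0.3,0],[0,0,0],1],[[-0.02,0.44,0],[0,0,0],1],[[-0.02,0.44,0],[0,0,0],1],[[-0.02,0.44,0],[0,0,0],1]]'
python3 - <<'E'
from h import *
from scipy.spatial.transform import Rotation as R
w=snap('wrist','w2'); s=read_state(); print(s['position'],s['contact_force']); r=R.from_quat(s['ee_rot']).as_matrix(); print(np.degrees(np.arctan2(r[1,1],r[0,1])))
W=world(w); 
def rect(lo,hi):
    m=(W[...,2]>lo)&(W[...,2]<hi)&(np.hypot(W[...,0]-525,W[...,1]-150)<140)
    p=W[m]; print(lo,len(p),np.median(p[:,2]),cv2.minAreaRect(p[:,:2].astype(np.float32))); return p
rect(8,16);rect(48,56)
p=rect(86,95); c=p.mean(0);print(c,np.linalg.svd(p[:,:2]-c[:2],full_matrices=False)[2][0])
cv2.imwrite('pics/w2c.png',cv2.convertScaleAbs(w['frame'][:,:,::-1],alpha=1.7))
E
```

```text
clock: 5.4
position: [545.2, 3.0, 199.1]
ee_rot: [0.142, 0.99, -0.0, -0.001]
contact_force: [0.4, 0.3, -1.3]
gripper_width: 13.0
grasp_force: 59.2
clock: 5.8
position: [525.9, 102.6, 199.3]
ee_rot: [0.142, 0.99, -0.0, -0.001]
contact_force: [-0.3, 0.1, -1.1]
gripper_width: 13.4
grasp_force: 59.3
clock: 6.2
position: [524.3, 144.8, 199.8]
ee_rot: [0.144, 0.99, -0.001, -0.001]
contact_force: [0.1, -0.6, -1.3]
gripper_width: 12.8
grasp_force: 59.3
[524.26701231 144.64763397 199.91343475] [-0.59253616 -0.26609334 -1.6593561 ]
73.45690453530034
8 8947 11.48167499711564 ((554.0416870117188, 148.41885375976562), (189.8345184326172, 168.29368591308594), 73.19428253173828)
48 4404 51.48691914174423 ((562.049072265625, 146.4970703125), (170.4349822998047, 152.2255859375), 73.75165557861328)
86 5384 88.29761854838074 ((529.1162109375, 156.29994201660156), (219.20787048339844, 19.91230583190918), 73.29610443115234)
[528.96172457 156.87034632  88.1985839 ] [0.28401408 0.95882011]
```

View pics/w2c.png

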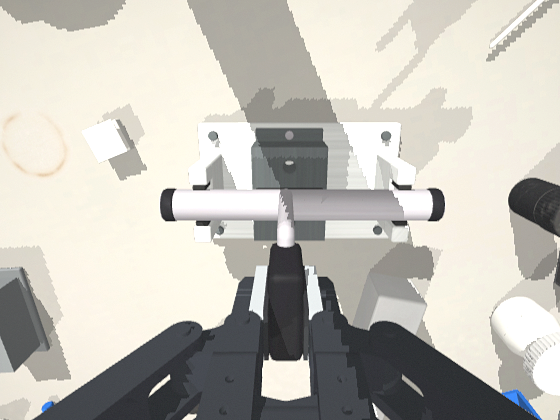

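```bash
python3 - <<'E'
from h import *
w=dict(np.load('w2.npz')); W=world(w)
ex=np.array([.959,-.284]);ey=np.array([.284,.959]); O=np.array([524.3,144.8])
S=np.stack([(W[...,:2]-O)@ex,(W[...,:2]-O)@ey,W[...,2]],-1)
p=S[185:240,270:302].reshape(-1,3); p=p[(p[:,2]>120)&(p[:,2]<190)]
print('leg n',len(p),'zmin',p[:,2].min()); 
for z in range(130,180,10):
    q=p[abs(p[:,2]-z)<5]; 
    if len(q): print(z,len(q),q.min(0).round(1),q.max(0).round(1))
# front hole: rays to z=52, darkness
c=-w['R'].T@w['t']; v,u=np.mgrid[150:182,265:315]
r=np.stack([(u-w['cx'])/w['fx'],(v-w['cy'])/w['fy'],np.ones(u.shape)],-1)@w['R']; X=c+r*((52-c[2])/r[...,2])[...,None]
g=w['frame'][150:182,265:315].mean(-1); m=g<25
print(g.min(),np.median(g)); z=S[150:182,265:315,2]
for nm,m in(('dark',g<0.6*np.median(g)),('deep',(z<49)&(z>-5))):
    n,l,st,ce=cv2.connectedComponentsWithStats(m.astype(np.uint8))
    for k in range(1,n):
        if st[k,4]>8:
            h=X[l==k][:,:2]-O; print(nm,st[k],(h@ex).min().round(1),(h@ex).max().round(1),(h@ey).min().round(1),(h@ey).max().round(1))
for lo,hi in((86,95),(48,56)):
    q=S[(S[...,2]>lo)&(S[...,2]<hi)&(abs(S[...,0])<60)&(S[...,1]>-130)&(S[...,1]<130)]; print(lo,np.percentile(q,[0.5,99.5],axis=0).round(1))
q=S[125:190,240:340].reshape(-1,3);q=q[abs(q[:,2]-52)<3];print('bracket',np.percentile(q,[1,99],axis=0).round(1))
cv2.imwrite('pics/w2z.png',cv2.resize(cv2.convertScaleAbs(w['frame'][110:260,230:350,::-1],alpha=1.7),None,fx=4,fy=4,interpolation=2))
E
```

```text
leg n 434 zmin 136.39461874742372
140 44 [-28.1  -4.  136.4] [-24.1   3.8 144.7]
150 69 [-28.   -3.8 145.2] [-24.    3.8 154.9]
160 71 [-28.1  -4.1 155.2] [-24.    3.6 164.9]
170 89 [-28.3  -4.  165.1] [-23.8   3.9 174.8]
41.0 52.666666666666664
deep [ 18  11  13  13 127] -28.7 -18.5 -2.3 7.8
86 [[ -7.5 -95.7  86. ]
 [ 10.2 120.5  90.6]]
48 [[-40.1 -63.9  48.7]
 [ 43.3  88.5  55.3]]
bracket [[-40.1 -28.7  49.7]
 [ -5.9  34.2  54.1]]
```

View pics/w2z.png

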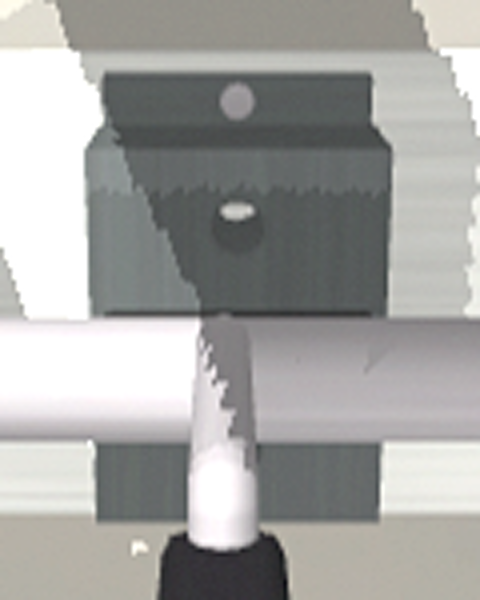

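The near hole shows at crop (238,230), about 2.8 mm toward stand +y and 0.8 mm toward +x from where the leg would land. I'll correct for that and go down to just above the bracket.

```bash
python3 -m jog '[[[0.016,0.025,-0.15],[0,0,0],1],[[0.016,0.025,-0.3],[0,0,0],1],[[0.016,0.025,-0.4],[0,0,0],1],[[0.016,0.025,-0.5],[0,0,0],1],[[0.016,0.025,-0.6],[0,0,0],1],[[0.016,0.025,-0.7],[0,0,0],1],[[0.016,0.025,-0.76],[0,0,0],1],[[0.016,0.025,-0.76],[0,0,0],1],[[0.016,0.025,-0.76],[0,0,0],1]]'
python3 - <<'E'
from h import *
w=snap('wrist','w3'); W=world(w); s=read_state(); O=s['position'][:2]; print(s['position'],s['contact_force'])
ex=np.array([.959,-.284]);ey=np.array([.284,.959])
S=np.stack([(W[...,:2]-O)@ex,(W[...,:2]-O)@ey,W[...,2]],-1)
ok=(abs(S[...,0]+26)<7)&(abs(S[...,1])<7)&(S[...,2]>60)&(S[...,2]<100)
p=S[ok]; print('leg',len(p),np.percentile(p,[1,99],axis=0).round(1))
q=S[(abs(S[...,2]-52)<3)&(abs(S[...,1])<45)&(S[...,0]<-10)&(S[...,0]>-60)]
print('bracket',len(q),np.percentile(q,[.5,99.5],axis=0).round(1))
c=-w['R'].T@w['t']; v,u=np.mgrid[:420,:560]
r=np.stack([(u-w['cx'])/w['fx'],(v-w['cy'])/w['fy'],np.ones(u.shape)],-1)@w['R']; X=c+r*((52-c[2])/r[...,2])[...,None]
xs=(X[...,:2]-O)@ex; ys=(X[...,:2]-O)@ey
m=(abs(xs+25)<9)&(abs(ys)<9)&(S[...,2]<49)&(S[...,2]>-5)
print('hole',m.sum(),np.percentile(xs[m],[1,99]),np.percentile(ys[m],[1,99]))
cv2.imwrite('pics/w3z.png',cv2.resize(cv2.convertScaleAbs(w['frame'][110:310,210:370,::-1],alpha=1.7),None,fx=3,fy=3,interpolation=2))
E
```

```text
clock: 7.15
position: [526.1, 148.5, 124.5]
ee_rot: [0.143, 0.99, 0.0, 0.0]
contact_force: [-0.2, -0.1, -0.2]
gripper_width: 12.8
grasp_force: 59.3
[526.22545569 148.51674281 124.72196471] [ 0.23449994  0.13248441 -1.40625312]
leg 277 [[-28.1  -4.1  62.1]
 [-24.1   3.7  99.8]]
bracket 4406 [[-41.1 -33.   49.3]
 [-10.3  30.4  53.1]]
hole 125 [-29.42081486 -22.20785818] [-6.15632235  3.86859866]
```

View pics/w3z.png

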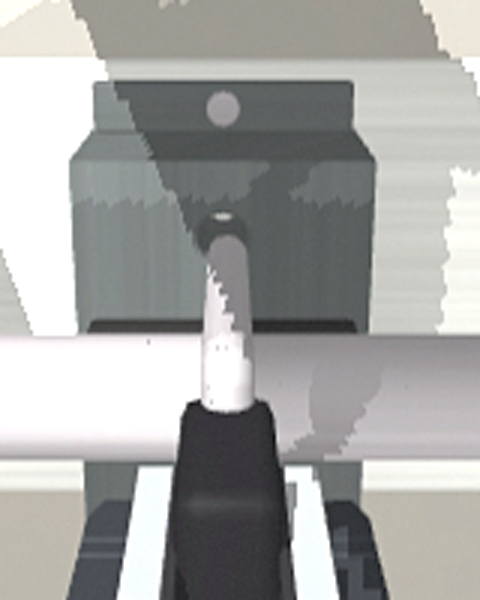

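The leg is just above the hole, at crop (224,235), with a remaining offset of about -1 mm in stand y. I'll shift by that and feel downward.

```bash
python3 -m jog '[[[-0.003,-0.01,0],[0,0,0],1],[[-0.003,-0.01,-0.03],[0,0,0],1],[[-0.003,-0.01,-0.06],[0,0,0],1],[[-0.003,-0.01,-0.08],[0,0,0],1],[[-0.003,-0.01,-0.09],[0,0,0],1],[[-0.003,-0.01,-0.095],[0,0,0],1],[[-0.003,-0.01,-0.1],[0,0,0],1],[[-0.003,-0.01,-0.1],[0,0,0],1],[[-0.003,-0.01,-0.1],[0,0,0],1]]'
```

```text
clock: 8.1
position: [525.6, 147.3, 114.4]
ee_rot: [0.143, 0.99, 0.0, 0.0]
contact_force: [0.4, 0.6, -1.4]
gripper_width: 13.4
grasp_force: 59.3
```

```bash
python3 -m jog '[[[0,0,-0.01],[0,0,0],1],[[0,0,-0.02],[0,0,0],1],[[0,0,-0.03],[0,0,0],1],[[0,0,-0.03],[0,0,0],1]]'
python3 -m jog '[[[0,0,-0.01],[0,0,0],1],[[0,0,-0.02],[0,0,0],1],[[0,0,-0.03],[0,0,0],1],[[0,0,-0.03],[0,0,0],1]]'
```

```text
clock: 8.5
position: [525.4, 147.2, 111.1]
ee_rot: [0.143, 0.99, -0.0, -0.0]
contact_force: [0.3, -1.2, -1.6]
gripper_width: 13.1
grasp_force: 59.3
clock: 8.9
position: [525.4, 147.2, 108.1]
ee_rot: [0.143, 0.99, -0.0, -0.0]
contact_force: [0.3, 0.2, -1.7]
gripper_width: 13.2
grasp_force: 59.3
```

```bash
python3 -m jog '[[[0,0,-0.02],[0,0,0],1],[[0,0,-0.04],[0,0,0],1],[[0,0,-0.06],[0,0,0],1],[[0,0,-0.08],[0,0,0],1],[[0,0,-0.1],[0,0,0],1],[[0,0,-0.1],[0,0,0],1],[[0,0,-0.1],[0,0,0],1]]'
python3 -m jog '[[[0,0,-0.01],[0,0,0],1],[[0,0,-0.02],[0,0,0],1],[[0,0,-0.03],[0,0,0],1],[[0,0,-0.04],[0,0,0],1],[[0,0,-0.05],[0,0,0],1],[[0,0,-0.05],[0,0,0],1]]'
python3 -m jog '[[[0,0,-0.01],[0,0,0],1],[[0,0,-0.02],[0,0,0],1],[[0,0,-0.02],[0,0,0],1]]'
```

```text
clock: 9.6
position: [525.6, 147.3, 98.3]
ee_rot: [0.143, 0.99, -0.0, -0.0]
contact_force: [0.5, -0.2, -2.0]
gripper_width: 12.8
grasp_force: 59.3
clock: 10.2
position: [525.6, 147.3, 94.3]
ee_rot: [0.143, 0.99, -0.0, 0.0]
contact_force: [-2.8, -0.9, 4.5]
gripper_width: 13.3
grasp_force: 60.4
clock: 10.5
position: [525.6, 147.3, 92.5]
ee_rot: [0.143, 0.99, -0.0, 0.0]
contact_force: [-2.5, -1.1, 6.9]
gripper_width: 12.8
grasp_force: 60.5
```

Contact is about as expected, so I'll keep pressing in half-millimetre steps.

```bash
python3 -m jog '[[[0,0,-0.005],[0,0,0],1],[[0,0,-0.01],[0,0,0],1],[[0,0,-0.015],[0,0,0],1],[[0,0,-0.02],[0,0,0],1],[[0,0,-0.02],[0,0,0],1]]'
python3 -m jog '[[[0,0,-0.005],[0,0,0],1],[[0,0,-0.01],[0,0,0],1],[[0,0,-0.015],[0,0,0],1],[[0,0,-0.015],[0,0,0],1]]'
```

```text
clock: 11.0
position: [525.6, 147.3, 90.6]
ee_rot: [0.143, 0.99, -0.0, 0.0]
contact_force: [-3.1, 0.3, 7.5]
gripper_width: 12.9
grasp_force: 60.5
clock: 11.4
position: [525.6, 147.3, 89.1]
ee_rot: [0.143, 0.99, -0.0, 0.0]
contact_force: [-3.2, -0.2, 7.5]
gripper_width: 12.6
grasp_force: 60.5
```

```bash
python3 -m jog '[[[0,0,-0.005],[0,0,0],1],[[0,0,-0.005],[0,0,0],1]]'
python3 -m jog '[[[0,0,-0.005],[0,0,0],1],[[0,0,-0.005],[0,0,0],1]]'
```

```text
clock: 11.6
position: [525.7, 147.3, 89.1]
ee_rot: [0.143, 0.99, -0.0, 0.0]
contact_force: [-4.9, -0.5, 9.7]
gripper_width: 13.0
grasp_force: 61.0
clock: 11.8
position: [525.7, 147.3, 89.0]
ee_rot: [0.143, 0.99, -0.0, 0.0]
contact_force: [-6.1, 0.2, 11.6]
gripper_width: 12.9
grasp_force: 61.4
```

```bash
python3 -m jog '[[[0,0,-0.005],[0,0,0],1],[[0,0,-0.01],[0,0,0],1],[[0,0,-0.015],[0,0,0],1],[[0,0,-0.015],[0,0,0],1],[[0,0,-0.015],[0,0,0],1]]'
```

```text
clock: 12.3
position: [525.7, 147.3, 88.9]
ee_rot: [0.143, 0.99, -0.0, 0.001]
contact_force: [-8.8, -0.6, 19.9]
gripper_width: 12.9
grasp_force: 62.5
```

The post is on its seat: it stayed at z = 89 while the force rose to 20 N. Next I relax, release and retreat.

```bash
python3 -m jog '[[[0,0,0.02],[0,0,0],1],[[0,0,0.022],[0,0,0],1],[[0,0,0.022],[0,0,0],0.5],[[0,0,0.022],[0,0,0],0],[[0,0,0.022],[0,0,0],-0.5],[[0,0,0.022],[0,0,0],-1],[[0,0,0.022],[0,0,0],-1],[[0,0,0.022],[0,0,0],-1],[[0,0,0.022],[0,0,0],-1],[[0,0,0.022],[0,0,0],-1]]'
python3 -m jog '[[[0,0,0.05],[0,0,0],-1],[[0,0,0.15],[0,0,0],-1],[[0,0,0.3],[0,0,0],-1],[[0,0,0.5],[0,0,0],-1],[[0,0,0.8],[0,0,0],-1],[[0,0,1],[0,0,0],-1],[[0,0,1],[0,0,0],-1],[[0,0,1],[0,0,0],-1]]'
python3 - <<'E'
from h import *
w=snap('wrist','w4'); W=world(w); b=snap('side','s4'); s=read_state(); print(s['position'],s['contact_force'])
d=np.hypot(W[...,0]-525.7,W[...,1]-147.3)
p=W[(d<25)&(W[...,2]>105)&(W[...,2]<135)]; print('grip top z (want 118.5)',len(p),np.median(p[:,2]),cv2.minAreaRect(p[:,:2].astype(np.float32)))
dx=(W[...,:2]-[526,147])@np.array([.959,-.284]); dy=(W[...,:2]-[526,147])@np.array([.284,.959])
q=W[(abs(dx)<12)&(abs(dy)<100)&(abs(dy)>35)&(W[...,2]>70)&(W[...,2]<95)]; print('post top (want 84.5)',np.percentile(q[:,2],95))
cv2.imwrite('pics/end.png',cv2.convertScaleAbs(np.hstack([cv2.resize(w['frame'],(400,300)),cv2.resize(b['frame'][120:270,180:380],(400,300))])[:,:,::-1],alpha=1.5))
E
```

```text
clock: 13.3
position: [525.6, 147.3, 87.5]
ee_rot: [0.143, 0.99, -0.0, -0.0]
contact_force: [-0.7, -0.2, -0.2]
gripper_width: 85.3
grasp_force: 0.0
clock: 14.1
position: [525.4, 147.4, 188.1]
ee_rot: [0.143, 0.99, 0.001, 0.0]
contact_force: [-1.2, -0.1, 0.6]
gripper_width: 85.3
grasp_force: 0.0
[524.85043559 146.98346529 186.67175045] [ 0.61677338 -1.0114911  -0.31789049]
grip top z (want 118.5) 1262 117.49742240950921 ((526.1636962890625, 147.29774475097656), (14.005666732788086, 39.160099029541016), 73.7517318725586)
post top (want 84.5) 84.29931482111861
```

View pics/end.png

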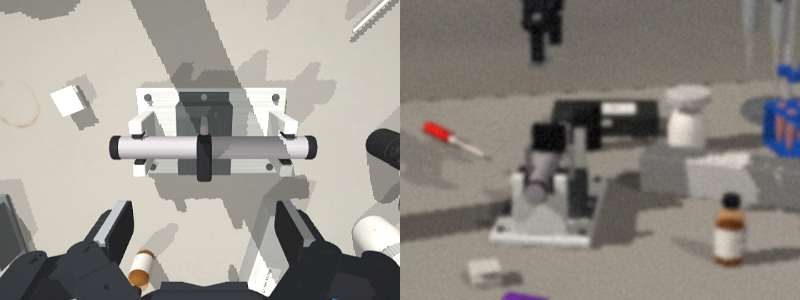

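The U-bolt is upright on the post, at about (204,150) in the wrist half. The post top measures 84.3 mm against 84.5 wanted. The gripper is clear of everything, and the bottle and box look unmoved.

```bash
python3 -c "from bench import job_done; print(job_done())"
```

```text
the job is handed in; nothing more can be done
None
```

The job is handed in, though no verdict came back: the U-bolt's legs are in both bracket holes and the post is on its seat (top at 84.3 mm, 84.5 wanted), pressed with about 20 N at most by the wrist readings; the U-bolt is released, the arm is clear, and the bottle, can and box were not touched.

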